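# Put the wrench sockets back on the rail in order of size

### The job

Put the four loose steel sockets back on the socket rail in order of size: the smallest in the cup next to the end with the hanging eye, then each larger one in the next cup, so that the largest is in the cup farthest from the eye. Stand each one upright, mouth up, on the floor in the middle of its cup.

Things in the scene. Friction and masses are not known exactly. Their poses are not given: they have to be found in the camera images.
- socket_rail: aluminium socket rail, fixed on the bench, 32 mm wide and 6 mm high, 310 mm long along its own y axis; at its +y end it carries a steel hanging eye (a wire ring 40 mm across, reaching to y = +195 mm), the other end has only a flat black end cap. Origin: middle of the rail's underside, on the bench. It may lie at any angle.
- cup_1: black shallow round cup on the rail, number 1 counted from the end with the hanging eye, fixed while you work; all four cups are alike: 66 mm outside, 60 mm inside, floor 4 mm above the cup's underside, rim 3 mm above the floor (floor 10 mm and rim top 13 mm above the bench). Origin: centre of the cup's underside, z up. Cups follow one another 68 to 80 mm apart along the rail
- cup_2: black shallow round cup on the rail, number 2 counted from the end with the hanging eye, fixed while you work; all four cups are alike: 66 mm outside, 60 mm inside, floor 4 mm above the cup's underside, rim 3 mm above the floor (floor 10 mm and rim top 13 mm above the bench). Origin: centre of the cup's underside, z up. Cups follow one another 68 to 80 mm apart along the rail
- cup_3: black shallow round cup on the rail, number 3 counted from the end with the hanging eye, fixed while you work; all four cups are alike: 66 mm outside, 60 mm inside, floor 4 mm above the cup's underside, rim 3 mm above the floor (floor 10 mm and rim top 13 mm above the bench). Origin: centre of the cup's underside, z up. Cups follow one another 68 to 80 mm apart along the rail
- cup_4: black shallow round cup on the rail, number 4 counted from the end with the hanging eye, fixed while you work; all four cups are alike: 66 mm outside, 60 mm inside, floor 4 mm above the cup's underside, rim 3 mm above the floor (floor 10 mm and rim top 13 mm above the bench). Origin: centre of the cup's underside, z up. Cups follow one another 68 to 80 mm apart along the rail
- socket_tiny: the smallest of four plain steel wrench sockets, a solid-sided round cylinder 20 mm in diameter and 42 mm high with a hexagon mouth on top, loose, standing upright on the bench. Origin: centre of its underside, z up along its axis; its yaw does not matter. Every socket starts with at least 50 mm of clear bench all round its axis
- socket_small: the second smallest of four plain steel wrench sockets, a solid-sided round cylinder 27 mm in diameter and 50 mm high with a hexagon mouth on top, loose, standing upright on the bench. Origin: centre of its underside, z up along its axis; its yaw does not matter
- socket_medium: the second largest of four plain steel wrench sockets, a solid-sided round cylinder 34 mm in diameter and 58 mm high with a hexagon mouth on top, loose, standing upright on the bench. Origin: centre of its underside, z up along its axis; its yaw does not matter
- socket_large: the largest of four plain steel wrench sockets, a solid-sided round cylinder 42 mm in diameter and 66 mm high with a hexagon mouth on top, loose, standing upright on the bench. Origin: centre of its underside, z up along its axis; its yaw does not matter. Behind the sockets, from x = 0.65 m and y below -0.12 m, an alloy wheel stands 0.4 m high; the fixed bench vice between them and the rail (x up to 0.47 m, about y = -0.06 m) is 0.2 m high
Things that resemble listed ones, but are neither listed nor needed, are in the scene too. What is shaped like the socket_medium but orange, red or yellow is not meant.

How it is judged:
By the outcome, as a careful person would: the job done as asked, in the order asked, and still so for the second after the job is handed in, with the robot touching nothing.
It also fails if it takes over 136 s, if anything falls off the work surface, if the arm or the gripper's body presses on something with over 40 N, if the wrist force passes 120 N, or if a joint passes its speed limit or range.

### The arm

A 6-joint arm with a two-finger parallel gripper is mounted at the origin on a cart in front of the work surface, level with it; the furniture and walls round the work are solid. World frame = base frame: x ahead of the robot, y to its left, z up, the work surface at z = 0. Lengths are in mm, angles in degrees, forces in N, time in s.
With the tool pointing down it reaches from about 300 to 850 mm from the base axis. Payload 4.2 kg.
Tool frame: the origin (TCP) lies at the very end of the fingers, on their centre line; the grasp point (between the pads) lies 19 mm behind it; z points along the fingers, y is the line along which they close (so a half turn about z gives the same grasp; the last joint's range is limited). The gripper opens to 91 mm and grips with 3 to 60 N. Pads are 32 mm wide; open, the fingers measure 118 mm over their backs; the gripper's body (76 mm by 178 mm) begins 60 mm behind the grasp point.
Start: joints at [-66.921, 18.312, 89.639, -0, 72.044, -1.146], TCP at [235.936, -524.383, 213.976] pointing down, gripper open.
Joint ranges: [-177.97, 177.97], [-48.28, 115.42], [12.27, 149.76], [-77.06, 257.06], [2.81, 150.46], [-146.56, 146.56]. Speed limits (degrees/s): [147.25, 147.25, 180, 180, 180, 180].

### API

Orientations are given as [roll, pitch, yaw] about the fixed x, y, z axes, in that order (R = Rz(yaw) Ry(pitch) Rx(roll)).
In Python, from workcell import env gives the robot as it stands.
- The arm moves only by the shell command python3 -m pendant 'ROWS' [FORCE]. ROWS is a JSON object of lists of equal length, an entry for each row: "translation": the shift along the tool's x, y, z in mm, a list of three; "roll": the turn about the tool's z in rad; "hand": the closure in counts, from 0 (fully open) to 255 (shut). In form: {"translation": [[dx, dy, dz], ...], "roll": [roll, ...], "hand": [hand, ...]}. A call has exactly 8 rows; each row shifts and turns the commanded pose from where the row before left it, along the tool's axes as they then stand; what a row does not reach is not made up. A row lasts 1/12 s, in which the tool goes at most 41.7 mm and 7.16 degrees, less where a joint would pass 70% of its speed; a pose out of reach is approached as far as the arm can. A call with a gripper value outside its range is refused whole. The fingers move at their own pace and stop on an object; FORCE is the grip in N (left out, the last holds). Time passes only in rows, so rows that do not move let the fingers close, or fill a call up. It gives the time, the measured TCP pose, the force, the opening and the grip force at its end, in the units of the state.
- env.state(): the state, without advancing time (a new reading comes with each control period).
- env.grab_frame(name): name is "scene" or "top" or "wrist"; returns a dict with "frame" (400x640x3 uint8, red, green, blue), "z_map" (400x640 float32, mm along the optical axis (not along the pixel's ray), 0 where there is no reading), "fx", "fy", "cx", "cy" (pixels), "pose" (4x4, takes a point from camera to world coordinates). Camera axes: x right, y down, z forward; pixel columns grow to the right and rows downward; lengths in mm; the calibration is good to about 2 mm. A picture is of the moment at which its call begins.
- env.job_done(): hands the job in; it is judged then, once.
Trained networks look in a picture, given as the dict that the camera call returned (one of the last four; its "shot" number tells which), for a name from the list of things; names that differ only in an ending like _2 or _b are one class to them, and where a whole thing is asked for, a point or a joint stands for the part that bears it (a point fixed in the world has none). Each returns a list of dicts, best first, with "score" (0 to 1); they miss things now and then, are a little off and sometimes report something else, mostly with a low value. They report only what shows in the picture. A call takes as long as a camera call. They do not tell look-alikes from the thing itself.
- env.recognise(picture, label): "rect" ([centre column, centre row, width, height] in pixels, round what is visible of it).
- env.regions_of(picture, label): "pixels" (400x640 bool, what is visible of it) and "rect" ([centre column, centre row, width, height] in pixels, round what is visible of it).
The state is a dict: "time_s": time; "qpos": joint angles; "qvel": joint speeds; "effort": joint torques, N m; "ee_pos": TCP position; "ee_rot": TCP orientation; "force": force on the tool from outside, world axes, zero at the start; "torque": the same for the moment, N m; "gripper_width": finger opening in mm; "gripper_force": force on a finger pad.
Only numpy, scipy, OpenCV 4.12 (cv2) and the standard library are available. Lean on these libraries where they do the work, as an engineer would, in place of code of your own. Each camera call takes 0.05 s, during which the arm holds its last target. There are 200 camera calls.

## Working session

There is one attempt and no reset: what is moved stays moved. The work goes in short steps, Python scripts to look and compute and a shell command to move; the robot and the scene stay as the last step left them, time stands still between calls to the robot, and variables do not carry over. Pictures are saved under pics/ and viewed, at most 14 in all, crops included, and the job is handed in when it is done.

```bash
ls; mkdir -p pics; cat > h.py <<'E'
from workcell import env
import numpy as np, cv2
def world(p,mask=None):
    z=p["z_map"]; v,u=np.nonzero((z>0)&(mask if mask is not None else True))
    d=z[v,u]; P=np.c_[(u-p["cx"])*d/p["fx"],(v-p["cy"])*d/p["fy"],d,np.ones(len(d))]
    return (P@p["pose"].T)[:,:3],u,v
E
python3 - <<'E'
from h import *
for n in ["scene","top"]:
    p=env.grab_frame(n); cv2.imwrite(f"pics/{n}0.png",p["frame"][...,::-1])
    print(n,p["pose"].round(2).tolist())
    for l in ["socket_tiny","socket_small","socket_medium","socket_large","cup_1","socket_rail"]:
        for r in env.regions_of(p,l)[:8]:
            if r["score"]<.2: continue
            P,u,v=world(p,r["pixels"])
            if len(P)<5: continue
            zt=np.percentile(P[:,2],95); T=P[P[:,2]>zt-5]
            print(l,round(r["score"],2),np.round(r["rect"]).tolist(),"ztop",zt.round(),"min/max top",T[:,:2].min(0).round(),T[:,:2].max(0).round())
s=env.state(); print(s["ee_pos"],s["ee_rot"],s["gripper_width"],s["force"])
E
```

```text
pics
scene [[0.7, -0.32, 0.63, -222.2], [-0.71, -0.35, 0.61, -739.21], [0.02, -0.88, -0.48, 603.15], [0.0, 0.0, 0.0, 1.0]]
socket_tiny 0.22 [238.0, 186.0, 6.0, -0.0] ztop 14.0 min/max top [441. 302.] [467. 315.]
socket_small 0.72 [376.0, 241.0, 6.0, 19.0] ztop 52.0 min/max top [ 167. -465.] [ 505. -220.]
socket_medium 0.91 [448.0, 289.0, 24.0, 31.0] ztop 59.0 min/max top [ 449. -467.] [ 484. -434.]
socket_medium 0.86 [445.0, 265.0, 19.0, 24.0] ztop 59.0 min/max top [ 518. -426.] [ 550. -394.]
socket_medium 0.71 [390.0, 257.0, 5.0, 25.0] ztop 59.0 min/max top [ 457. -310.] [ 482. -289.]
socket_medium 0.59 [419.0, 254.0, 14.0, 20.0] ztop 59.0 min/max top [ 194. -514.] [ 542. -318.]
cup_1 0.6 [240.0, 187.0, 13.0, 6.0] ztop 15.0 min/max top [431. 298.] [479. 316.]
cup_1 0.59 [223.0, 196.0, 17.0, 15.0] ztop 15.0 min/max top [241.   8.] [408. 315.]
cup_1 0.53 [284.0, 174.0, 4.0, 8.0] ztop 16.0 min/max top [596. 253.] [634. 292.]
cup_1 0.45 [258.0, 184.0, 7.0, 7.0] ztop 167.0 min/max top [315.  12.] [316.  15.]
socket_rail 0.54 [252.0, 188.0, 86.0, 38.0] ztop 12.0 min/max top [332. 261.] [6
[... 658 characters left out ...]
min/max top [582.   2.] [621.  40.]
socket_large 0.59 [288.0, 162.0, 16.0, 16.0] ztop 69.0 min/max top [582.   4.] [620.  40.]
cup_1 0.97 [198.0, 243.0, 23.0, 23.0] ztop 16.0 min/max top [350. 248.] [415. 311.]
cup_1 0.93 [197.0, 216.0, 26.0, 26.0] ztop 15.0 min/max top [429. 251.] [490. 313.]
cup_1 0.83 [195.0, 162.0, 27.0, 25.0] ztop 16.0 min/max top [577. 253.] [640. 320.]
cup_1 0.64 [196.0, 190.0, 20.0, 26.0] ztop 16.0 min/max top [499. 252.] [561. 317.]
socket_rail 0.55 [196.0, 197.0, 17.0, 124.0] ztop 13.0 min/max top [339. 262.] [689. 306.]
[ 235.92589145 -524.38621767  214.00039889] [1.79990818e+02 1.01269243e-03 2.42222830e+01] 91.05879418757827 [ 0.24425288 -0.35487605 -0.40199089]
```

```bash
python3 - <<'E'
import cv2
a=cv2.imread("pics/top0.png"); b=cv2.imread("pics/scene0.png")
cv2.imwrite("pics/t1.png",cv2.resize(a[120:290,170:500],(800,412),interpolation=cv2.INTER_CUBIC))
cv2.imwrite("pics/s1.png",cv2.resize(b[150:330,190:490],(800,480),interpolation=cv2.INTER_CUBIC))
E
```

```text
(no output)
```

View pics/t1.png

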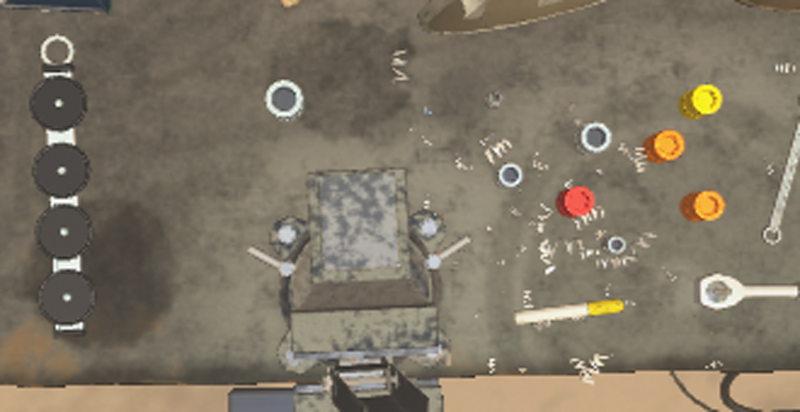

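View pics/s1.png

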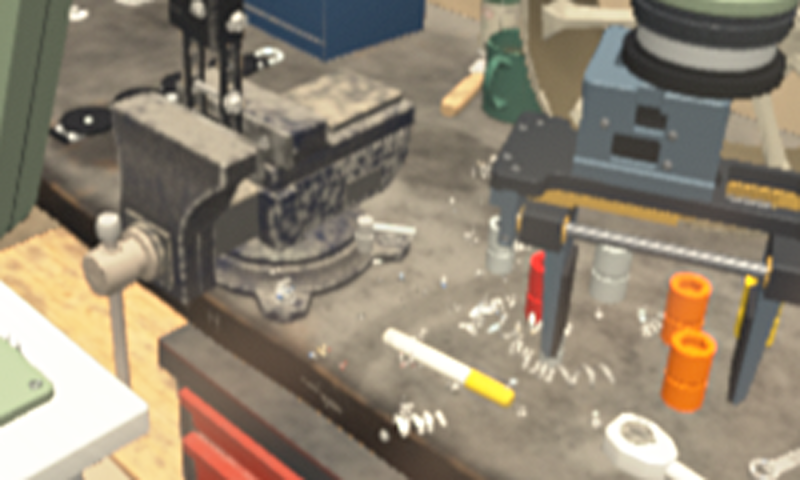

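The top view shows the rail running along x, with the eye at crop (58,50), so cup 1 is at far x and cup 4 nearest. The grey sockets are at crop: large (284,99), medium (595,137), small (510,175) and tiny (616,244). The coloured ones are decoys.

```bash
cat >> h.py <<'E'
def fit(P,z0,z1,c,r):
    """circumcentre fit (least squares, known radius) of top-face points near c"""
    from scipy.optimize import least_squares
    m=(P[:,2]>z0)&(P[:,2]<z1)&(np.hypot(*(P[:,:2]-c).T)<r*1.6)
    Q=P[m,:2]; (x,y),rad=cv2.minEnclosingCircle(Q.astype(np.float32)) if len(Q) else ((0,0),0)
    return len(Q),np.round([x,y],1),round(rad,1),Q.mean(0).round(1) if len(Q) else None,P[m,2].max().round(1) if len(Q) else None
def pix2plane(p,u,v,z):
    d=p["pose"][:3,:3]@[(u-p["cx"])/p["fx"],(v-p["cy"])/p["fy"],1]; o=p["pose"][:3,3]
    return (o+d*(z-o[2])/d[2])[:2].round(1)
E
python3 - <<'E'
from h import *
p=env.grab_frame("top"); P,u,v=world(p)
for n,cx,cy,h,r in [("tiny",616,244,42,10),("small",510,175,50,13.5),("medium",595,137,58,17),("large",284,99,66,21),("red",576,200,58,17),("or1",664,146,58,17)]:
    U,V=170+cx*330/800,120+cy*170/412
    c=pix2plane(p,U,V,h); print(n,c,fit(P,h-8,h+8,c,r))
for r in env.regions_of(p,"cup_1"):
    vv,uu=np.nonzero(r["pixels"]); print("cup",r["score"],pix2plane(p,uu.mean(),vv.mean(),10),pix2plane(p,*r["rect"][:2],10))
Q=P[(P[:,2]>100)&(P[:,0]<560)&(P[:,0]>250)&(abs(P[:,1])<250)]
print("vice",Q.min(0),Q.max(0))
w=env.grab_frame("wrist"); print(w["pose"].round(2),w["fx"]); cv2.imwrite("pics/w0.png",w["frame"][...,::-1])
E
```

```text
tiny [ 428.4 -351.4] (36, array([ 429. , -350.1]), 9.8, array([ 428.8, -350.3]), np.float64(47.5))
small [ 509.2 -232.3] (60, array([ 510.9, -230.9]), 13.4, array([ 510.6, -230.5]), np.float64(56.6))
medium [ 549.3 -328.3] (88, array([ 550.4, -327.4]), 17.0, array([ 549.8, -327.1]), np.float64(65.4))
large [599.4  20.5] (141, array([601.1,  21.7]), 20.9, array([600.8,  21.9]), np.float64(72.1))
red [ 478.8 -304.4] (95, array([ 478.3, -306.7]), 17.1, array([ 478.6, -306. ]), np.float64(65.1))
or1 [ 537.3 -405.7] (98, array([ 539.8, -409.7]), 17.0, array([ 539.4, -409.7]), np.float64(64.0))
cup 0.88 [529.6 284.4] [529.8 282.5]
cup 0.78 [458.1 282.7] [458.4 279. ]
cup 0.73 [382.4 280.4] [380.2 279.1]
cup 0.72 [609.4 288.6] [607.7 283.8]
vice [ 250.17673019 -137.77008689  100.09455731] [516.04286939  13.97145687 359.48608661]
[[ 4.1000e-01 -8.7000e-01 -2.6000e-01  3.0888e+02]
 [-9.1000e-01 -3.9000e-01 -1.2000e-01 -4.9078e+02]
 [ 0.0000e+00  2.9000e-01 -9.6000e-01  3.8505e+02]
 [ 0.0000e+00  0.0000e+00  0.0000e+00  1.0000e+00]] 308.5458259099618
```

View pics/w0.png

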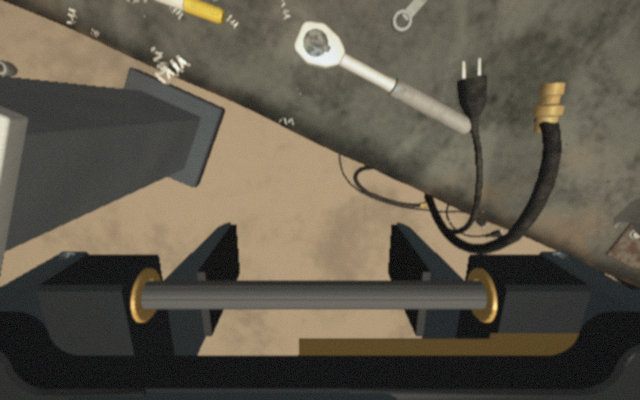

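```bash
python3 - <<'E'
from h import *
for n in ["top","scene"]:
    p=env.grab_frame(n); P,u,v=world(p)
    for nm,b in [("wheel",(570,800,-450,-120)),("vice",(300,600,-150,50)),("box",(640,900,200,420))]:
        for z0,z1 in [(70,130),(130,200),(200,280),(280,420)]:
            m=(P[:,0]>b[0])&(P[:,0]<b[1])&(P[:,1]>b[2])&(P[:,1]<b[3])&(P[:,2]>z0)&(P[:,2]<z1)
            if m.sum()>5: print(n,nm,z0,z1,m.sum(),P[m].min(0).round(),P[m].max(0).round(), P[m][np.argmin(P[m][:,0])].round())
E
```

```text
top wheel 70 130 616 [ 660. -450.   70.] [ 797. -147.  129.] [ 660. -147.  129.]
top wheel 130 200 208 [ 654. -450.  130.] [ 787. -120.  200.] [ 654. -129.  191.]
top wheel 200 280 591 [ 654. -450.  201.] [ 799. -120.  280.] [ 654. -126.  203.]
top wheel 280 420 6909 [ 657. -450.  280.] [ 800. -127.  420.] [ 657. -137.  283.]
top vice 70 130 423 [ 307. -114.   71.] [590.  34. 130.] [307. -43. 101.]
top vice 130 200 3325 [ 305. -135.  130.] [514.  14. 198.] [305. -69. 192.]
top vice 200 280 176 [300. -97. 216.] [321. -19. 280.] [300. -83. 254.]
top vice 280 420 130 [ 300. -108.  280.] [320. -24. 344.] [300. -31. 282.]
top box 70 130 610 [712. 214.  70.] [899. 419. 130.] [712. 298. 129.]
top box 130 200 6169 [710. 210. 130.] [900. 420. 200.] [710. 225. 142.]
top box 200 280 157 [788. 223. 200.] [849. 418. 229.] [788. 408. 200.]
scene wheel 70 130 508 [ 652. -378.   71.] [ 785. -138.  130.] [ 652. -140.  130.]
scene wheel 130 200 1144 [ 647. -450.  130.] [ 797. -120.  200.] [ 647. -132.  197.]
scene wheel 200 280 1106 [ 646. -450.  200.] [ 799. -120.  280.] [ 646. -131.  220.]
scene wheel 280 420 1645 [ 652. -450.  280.] [ 795. -133.  410.] [ 652. -143.  293.]
scene vice 70 130 1311 [ 300. -121.   70.] [512. -69. 130.] [300. -89.  85.]
scene vice 130 200 1595 [ 300. -136.  130.] [507.  14. 200.] [300. -58. 193.]
scene vice 200 280 207 [300. -97. 200.] [316. -28. 278.] [300. -94. 274.]
scene vice 280 420 21 [ 300. -102.  280.] [307. -44. 329.] [ 300. -102.  306.]
scene box 70 130 1087 [706. 213.  70.] [898. 418. 130.] [706. 299. 112.]
scene box 130 200 1775 [702. 207. 130.] [895. 420. 198.] [702. 228. 167.]
scene box 200 280 54 [804. 342. 202.] [819. 418. 226.] [804. 342. 204.]
```

```bash
python3 -m pendant '{"translation":[[0,0,-20],[0,0,-20],[0,0,0],[0,0,0],[0,0,0],[0,0,0],[0,0,0],[0,0,0]],"roll":[0.1,0.1,0.1,0.1227,0,0,0,0],"hand":[85,85,85,85,85,85,85,85]}' 20
```

```text
time_s: 1.62
ee_pos: [235.9, -524.3, 253.7]
ee_rot: [-180.0, 0.0, 0.1]
force: [-0.6, -1.2, -0.1]
gripper_width: 60.7
gripper_force: 0.0
```

```bash
python3 -m pendant '{"translation":[[27.6,-24.9,16],[27.6,-24.9,16],[27.6,-24.9,16],[27.6,-24.9,16],[27.6,-24.9,16],[27.6,-24.9,16],[27.6,-24.9,16],[0,0,0]],"roll":[0,0,0,0,0,0,0,0],"hand":[85,85,85,85,85,85,85,85]}' 20
cat > look.py <<'E'
import sys
from h import *
# look.py outname  name:h:r:x:y ...  from wrist
p=env.grab_frame(sys.argv[1]); P,u,v=world(p)
if sys.argv[2]!='-': cv2.imwrite(f"pics/{sys.argv[2]}.png",p["frame"][...,::-1])
for a in sys.argv[3:]:
    n,h,r,x,y=a.split(":"); h,r,x,y=map(float,(h,r,x,y)); print(n,fit(P,h-6,h+6,np.array([x,y]),r))
E
python3 look.py wrist w1 tiny:42:10:429:-350 red:58:17:478:-306
python3 look.py top - med:58:17:550:-327 
python3 - <<'E'
from h import *
p=env.grab_frame("top"); P,u,v=world(p)
for y in range(-420,-150,30):
    m=(abs(P[:,1]-y)<15)&(P[:,0]>575)&(P[:,2]>90); print(y,P[m,0].min().round() if m.any() else None)
# cups: dark circles
g=cv2.cvtColor(p["frame"],cv2.COLOR_RGB2GRAY); sub=cv2.resize(g[140:275,170:225],None,fx=8,fy=8,interpolation=cv2.INTER_CUBIC)
c=cv2.HoughCircles(sub,cv2.HOUGH_GRADIENT,1,130,param1=80,param2=20,minRadius=88,maxRadius=110)
for x,y,r in c[0]: print("hough",170+(x+.5)/8-.5,140+(y+.5)/8-.5,r,pix2plane(p,170+(x+.5)/8-.5,140+(y+.5)/8-.5,12.5))
E
```

```text
time_s: 2.28
ee_pos: [431.6, -344.7, 138.7]
ee_rot: [-179.7, 0.1, 0.4]
force: [-0.4, -0.0, 0.3]
gripper_width: 60.4
gripper_force: 0.0
tiny (275, array([ 425.2, -351. ]), 9.9, array([ 425.8, -351.1]), np.float64(43.9))
red (919, array([ 475. , -307.4]), 16.9, array([ 475.5, -307.4]), np.float64(60.5))
med (81, array([ 550.4, -327.5]), 17.0, array([ 549.4, -326.5]), np.float64(63.7))
-420 729.0
-390 720.0
-360 713.0
-330 703.0
-300 696.0
-270 687.0
-240 679.0
-210 672.0
-180 664.0Traceback (most recent call last):
  File "<stdin>", line 8, in <module>
TypeError: 'NoneType' object is not subscriptable
```

View pics/w1.png

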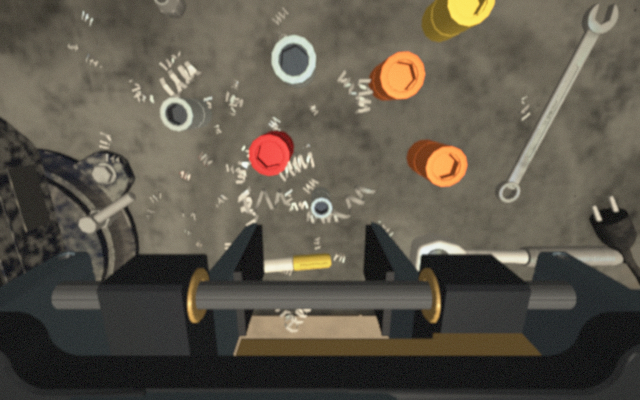

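The wrist view shows tiny at (320,208), between the fingers, with red at (270,153), small at (177,113) and medium at (293,60). I'll recheck now that the arm is settled.

```bash
python3 look.py wrist - tiny:42:10:429:-350 red:58:17:478:-306 med:58:17:550:-327 small:50:13.5:511:-231
python3 - <<'E'
from h import *
s=env.state();print(s["ee_pos"],s["ee_rot"],s["qpos"])
p=env.grab_frame("top")
f=p["frame"][140:275,170:225]; cv2.imwrite("pics/rail.png",cv2.resize(np.rot90(f)[...,::-1],None,fx=5.8,fy=5.8,interpolation=cv2.INTER_CUBIC))
g=cv2.resize(cv2.cvtColor(f,cv2.COLOR_RGB2GRAY),None,fx=8,fy=8,interpolation=cv2.INTER_CUBIC)
m=cv2.morphologyEx((g<75).astype(np.uint8),cv2.MORPH_OPEN,np.ones((60,60)))
for c in cv2.findContours(m,0,2)[0]:
    (x,y),(a,b),t=cv2.fitEllipse(c); print("ell",a,b,pix2plane(p,170+(x+.5)/8-.5,140+(y+.5)/8-.5,12.5))
E
```

```text
tiny (269, array([ 425. , -351.1]), 10.0, array([ 425.6, -351.1]), np.float64(43.8))
red (909, array([ 475.2, -307.5]), 16.9, array([ 475.4, -307.4]), np.float64(60.1))
med (1140, array([ 546.6, -328.3]), 16.9, array([ 546.9, -328.4]), np.float64(60.7))
small (684, array([ 506.6, -232. ]), 13.6, array([ 506.8, -232.7]), np.float64(52.4))
[ 428.96199348 -350.74754205  142.33454314] [ 1.79949843e+02 -1.21915141e-02  3.07548195e-02] [-4.04425811e+01  1.95973699e+01  9.86928709e+01 -3.43572893e-02
  6.16679324e+01  4.95429637e+01]
ell 96.00442504882812 180.59750366210938 [408.2 238.2]Traceback (most recent call last):
  File "<stdin>", line 8, in <module>
cv2.error: OpenCV(4.12.0) /io/opencv/modules/imgproc/src/shapedescr.cpp:361: error: (-201:Incorrect size of input array) There should be at least 5 points to fit the ellipse in function 'fitEllipseNoDirect'
```

View pics/rail.png

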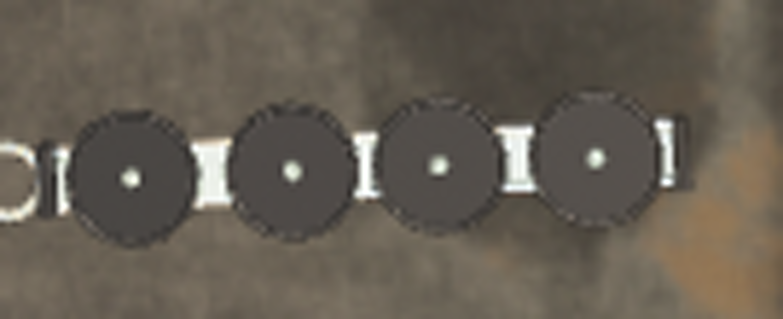

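```bash
python3 -m pendant '{"translation":[[-3,0,32.5],[0,0,32.5],[0,0,32.5],[0,0,32.5],[0,0,0],[0,0,0],[0,0,0],[0,0,0]],"roll":[0,0,0,0,0,0,0,0],"hand":[85,85,85,85,85,240,240,240]}' 25
python3 -m pendant '{"translation":[[0,0,0],[0,0,0],[0,0,0],[0,0,-30],[0,0,-30],[0,0,-30],[0,0,0],[0,0,0]],"roll":[0,0,0,0,0,0,0,0],"hand":[240,240,240,240,240,240,240,240]}' 25
python3 - <<'E'
from h import *
p=env.grab_frame("top"); P,u,v=world(p)
for x in range(-100,360,30):
    m=(abs(P[:,0]-x)<15)&(P[:,1]>-130)&(P[:,1]<60)&(P[:,2]>120); print(x,m.sum(),P[m].min(0).round() if m.any() else None,P[m].max(0).round() if m.any() else None)
for X,Y in [(131,178),(292,171),(439,165),(596,158)]:
    print("cup",pix2plane(p,170+55-(Y+.5)/5.8-.5,140+(X+.5)/5.8-.5,10))
p=env.grab_frame("scene"); a=p["frame"]; cv2.imwrite("pics/s2.png",a[:,:,::-1])
E
```

```text
time_s: 3.2
ee_pos: [427.3, -351.8, 14.4]
ee_rot: [179.8, -0.2, -0.0]
force: [1.2, -1.0, -0.7]
gripper_width: 43.4
gripper_force: 0.0
time_s: 3.87
ee_pos: [427.1, -350.8, 104.0]
ee_rot: [179.8, -0.2, 0.0]
force: [0.1, -0.7, -1.2]
gripper_width: 19.1
gripper_force: 25.0
-100 0 None None
-70 0 None None
-40 0 None None
-10 0 None None
20 0 None None
50 3 [ 61.  54. 330.] [ 65.  59. 342.]
80 29 [ 69.  35. 348.] [ 95.  59. 428.]
110 79 [ 95.  16. 389.] [125.  59. 508.]
140 151 [125.  -6. 452.] [155.  59. 599.]
170 543 [155. -26. 173.] [185.  60. 685.]
200 1537 [ 185. -130.  121.] [215.  38. 746.]
230 2856 [ 215. -130.  120.] [245.  12. 748.]
260 2801 [ 245. -130.  145.] [275.  13. 747.]
290 1631 [ 275. -129.  139.] [305.  13. 743.]
320 632 [ 305. -129.  156.] [335.  14. 317.]
350 710 [ 335. -130.  167.] [365.  14. 180.]
cup [609.  287.1]
cup [530.3 284.6]
cup [458.8 282.5]
cup [382.9 280. ]
```

View pics/s2.png

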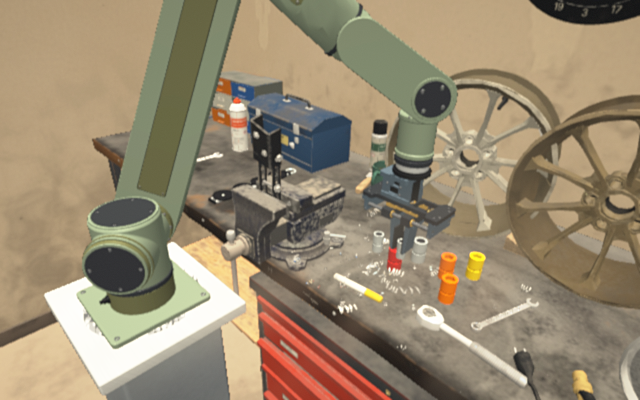

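Tiny is held, 19.1 mm wide. The scene view shows the gripper over the sockets and a black bracket on the vice at (265,155), well back from my path. Next I carry it over at z≈300.

```bash
python3 -m pendant '{"translation":[[12,0,-25],[12,0,-25],[12,0,-25],[12,0,-25],[12,0,-25],[12,0,-25],[12,0,-25],[12,0,-25]],"roll":[0,0,0,0,0,0,0,0],"hand":[240,240,240,240,240,240,240,240]}' 25
python3 -m pendant '{"translation":[[0,-39.6,0],[0,-39.6,0],[0,-39.6,0],[0,-39.6,0],[0,-39.6,0],[0,-39.6,0],[0,-39.6,0],[0,-39.6,0]],"roll":[0,0,0,0,0,0,0,0],"hand":[240,240,240,240,240,240,240,240]}' 25
python3 -m pendant '{"translation":[[0,-39.6,0],[0,-39.6,0],[0,-39.6,0],[0,-39.6,0],[0,-39.6,0],[0,-39.6,0],[0,-39.6,0],[0,-39.6,0]],"roll":[0,0,0,0,0,0,0,0],"hand":[240,240,240,240,240,240,240,240]}' 25
python3 -m pendant '{"translation":[[-27,0,0],[-27,0,0],[-27,0,0],[0,0,0],[0,0,0],[0,0,0],[0,0,0],[0,0,0]],"roll":[0,0,0,0,0,0,0,0],"hand":[240,240,240,240,240,240,240,240]}' 25
cat > cups.py <<'E'
from h import *
import sys
p=env.grab_frame("wrist"); cv2.imwrite(f"pics/{sys.argv[1]}.png",p["frame"][...,::-1])
for r in env.regions_of(p,"cup_1"):
    vv,uu=np.nonzero(r["pixels"]); (x,y),a=cv2.minEnclosingCircle(np.c_[uu,vv].astype(np.float32))
    print("cup",round(r["score"],2),np.round(r["rect"]),pix2plane(p,uu.mean(),vv.mean(),11.5),pix2plane(p,x,y,13))
s=env.state();print(s["ee_pos"].round(1),s["ee_rot"].round(2),s["qpos"].round(1),s["gripper_width"])
E
python3 cups.py c1
```

```text
time_s: 4.63
ee_pos: [522.1, -349.6, 300.9]
ee_rot: [-179.9, 0.2, 0.0]
force: [0.8, -0.1, -0.2]
gripper_width: 19.4
gripper_force: 25.0
time_s: 5.3
ee_pos: [521.1, -31.4, 299.9]
ee_rot: [-180.0, 0.2, -0.0]
force: [0.7, -0.2, -1.0]
gripper_width: 19.3
gripper_force: 25.0
time_s: 5.97
ee_pos: [521.1, 285.3, 299.7]
ee_rot: [179.9, 0.2, 0.0]
force: [1.3, 0.3, -0.3]
gripper_width: 19.4
gripper_force: 25.0
time_s: 6.63
ee_pos: [441.9, 283.4, 301.3]
ee_rot: [180.0, 0.0, -0.0]
force: [0.2, 0.5, -0.9]
gripper_width: 19.0
gripper_force: 25.0
cup 0.8 [308.  44.  45.  54.] [605.2 287.1] [605.  286.8]
cup 0.7 [315. 153.  46.  40.] [455.4 282.4] [455.5 282.2]
cup 0.69 [315. 202.  41.  41.] [381.4 279.4] [380.  279.2]
cup 0.56 [313. 103.  43.  49.] [526.8 284.6] [527.5 284.2]
[441.7 283.4 301.5] [ 1.7998e+02  2.0000e-02 -4.0000e-02] [ 31.4  11.3  86.8  -0.   82.  121.5] 19.211018207521356
```

View pics/c1.png

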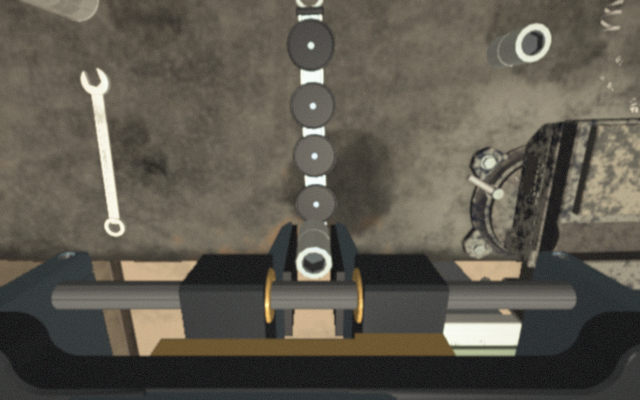

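The wrist view shows the four cups down column ~313 at rows 44, 103, 153 and 202, with tiny held at (315,260). The toolbox behind cup 1 would block the wrist camera at yaw 0, so I turn the tool half round first.

```bash
for i in 1 2 3; do python3 -m pendant '{"translation":[[0,0,0],[0,0,0],[0,0,0],[0,0,0],[0,0,0],[0,0,0],[0,0,0],[0,0,0]],"roll":[-0.1235,-0.1235,-0.1235,-0.1235,-0.1235,-0.1235,-0.1235,-0.1235],"hand":[240,240,240,240,240,240,240,240]}' 25 | head -3; done
python3 -m pendant '{"translation":[[0,0,0],[0,0,0],[0,0,0],[0,0,0],[0,0,0],[0,0,0],[0,0,0],[0,0,0]],"roll":[-0.0888,-0.0888,0,0,0,0,0,0],"hand":[240,240,240,240,240,240,240,240]}' 25
```

```text
time_s: 7.4
ee_pos: [441.5, 283.4, 301.7]
ee_rot: [180.0, 0.0, 56.9]
time_s: 8.07
ee_pos: [441.5, 283.4, 301.8]
ee_rot: [-180.0, 0.0, 113.5]
time_s: 8.73
ee_pos: [441.5, 283.4, 301.8]
ee_rot: [-180.0, 0.0, 170.1]
time_s: 9.4
ee_pos: [441.1, 283.5, 301.9]
ee_rot: [-180.0, 0.0, 180.0]
force: [0.4, -0.8, -0.9]
gripper_width: 20.0
gripper_force: 25.0
```

```bash
python3 -m pendant '{"translation":[[-27,0.6,30],[-27,0.6,30],[-27,0.6,30],[-27,0.6,30],[-27,0.6,30],[-27.6,0.4,30],[0,0,30],[0,0,10]],"roll":[0,0,0,0,0,0,0,0],"hand":[240,240,240,240,240,240,240,240]}' 25
python3 -m pendant '{"translation":[[0,0,0],[0,0,0],[0,0,8],[0,0,8],[0,0,8],[0,0,5],[0,0,0],[0,0,0]],"roll":[0,0,0,0,0,0,0,0],"hand":[240,240,240,240,240,240,240,240]}' 25
python3 -c "
from workcell import env
s=env.state();print(s['ee_pos'],s['force'],s['gripper_width'])"
```

```text
time_s: 10.07
ee_pos: [602.1, 285.4, 76.2]
ee_rot: [-179.8, -0.5, 179.9]
force: [-1.8, -0.1, -1.4]
gripper_width: 19.1
gripper_force: 25.0
time_s: 10.73
ee_pos: [603.4, 286.9, 52.7]
ee_rot: [-180.0, -0.0, -180.0]
force: [-0.7, 0.2, 0.0]
gripper_width: 18.9
gripper_force: 25.0
[603.41428658 286.88660172  52.68582533] [-0.67607643  0.223019    0.04610961] 18.94094383873294
```

```bash
python3 -m pendant '{"translation":[[0,0,10],[0,0,8],[0,0,5],[0,0,3],[0,0,1],[0,0,0],[0,0,0],[0,0,0]],"roll":[0,0,0,0,0,0,0,0],"hand":[240,240,240,240,240,240,240,240]}' 25
```

```text
time_s: 11.4
ee_pos: [604.6, 287.3, 31.7]
ee_rot: [179.9, 0.2, -180.0]
force: [-7.4, -3.9, 28.2]
gripper_width: 19.2
gripper_force: 25.1
```

```bash
python3 -m pendant '{"translation":[[0,0,-5],[0,0,-5],[0,0,0],[0,0,0],[0,0,0],[0,0,0],[0,0,0],[0,0,0]],"roll":[0,0,0,0,0,0,0,0],"hand":[240,240,240,240,240,240,240,240]}' 25
python3 - <<'E'
from h import *
a=env.grab_frame("wrist")["frame"]; p=env.grab_frame("scene"); b=p["frame"]
# project TCP into scene
P=np.linalg.inv(p["pose"])@[604,287,30,1]; u,v=int(P[0]/P[2]*p["fx"]+p["cx"]),int(P[1]/P[2]*p["fy"]+p["cy"]); print(u,v)
z=cv2.resize(b[max(0,v-50):v+50,u-65:u+65],(400,300),interpolation=cv2.INTER_CUBIC); w=cv2.resize(a[130:350,175:465],(400,300))
cv2.imwrite("pics/chk.png",np.hstack([z,w])[...,::-1])
E
```

```text
time_s: 12.07
ee_pos: [603.5, 286.8, 35.3]
ee_rot: [-180.0, -0.0, -180.0]
force: [-0.0, 0.4, -1.2]
gripper_width: 19.1
gripper_force: 25.0
277 169
```

View pics/chk.png

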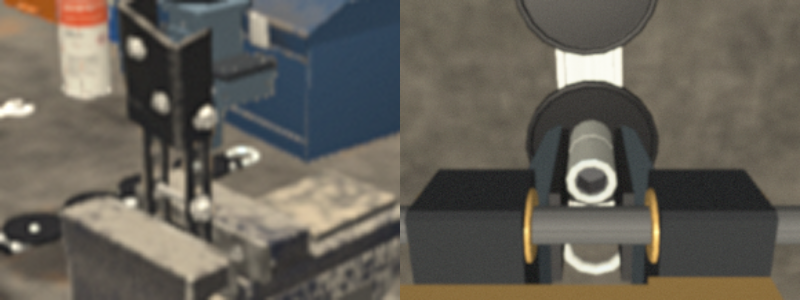

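```bash
python3 - <<'E'
from h import *
p=env.grab_frame("wrist"); P,u,v=world(p)
m=(abs(u-315)<22)&(v>222)&(v<283)&(np.hypot(P[:,0]-603,P[:,1]-287)<25)
Q=P[m]; print(m.sum(),np.percentile(Q[:,2],[5,50,80,90,95,99]).round(1))
T=Q[Q[:,2]>np.percentile(Q[:,2],95)-4]; print(T.min(0),T.max(0))
E
```

```text
2308 [22.4 50.7 56.  60.5 69.5 83.3]
[584.98874585 277.34964629  65.62296076] [602.16557701 298.26542661  90.90086266]
```

```bash
python3 - <<'E'
from h import *
p=env.grab_frame("wrist"); P,u,v=world(p)
m=(abs(P[:,1]-287)<9)&(abs(P[:,0]-603)<16)&(v>215)&(v<290)
h,e=np.histogram(P[m,2],np.arange(30,80,2)); print(dict(zip(e[:-1].astype(int),h)))
T=P[m&(abs(P[:,2]-e[h.argmax()]-1)<2)]; print(T.mean(0),T.min(0),T.max(0))
E
python3 -m pendant '{"translation":[[0,0,1],[0,0,1],[0,0,1],[0,0,0],[0,0,0],[0,0,0],[0,0,0],[0,0,0]],"roll":[0,0,0,0,0,0,0,0],"hand":[240,240,240,240,240,240,240,240]}' 25
```

```text
{np.int64(30): np.int64(50), np.int64(32): np.int64(49), np.int64(34): np.int64(23), np.int64(36): np.int64(34), np.int64(38): np.int64(39), np.int64(40): np.int64(38), np.int64(42): np.int64(74), np.int64(44): np.int64(171), np.int64(46): np.int64(82), np.int64(48): np.int64(91), np.int64(50): np.int64(94), np.int64(52): np.int64(102), np.int64(54): np.int64(392), np.int64(56): np.int64(207), np.int64(58): np.int64(0), np.int64(60): np.int64(0), np.int64(62): np.int64(0), np.int64(64): np.int64(0), np.int64(66): np.int64(0), np.int64(68): np.int64(0), np.int64(70): np.int64(0), np.int64(72): np.int64(0), np.int64(74): np.int64(0), np.int64(76): np.int64(0)}
[600.19072263 286.89406133  55.40828866] [590.46018177 278.05599138  53.07712244] [610.74165457 295.99599781  56.96446064]
time_s: 12.93
ee_pos: [603.7, 287.0, 33.0]
ee_rot: [-180.0, 0.0, -180.0]
force: [-0.7, -0.6, -1.0]
gripper_width: 19.3
gripper_force: 25.0
```

```bash
python3 cups.py c2
```

```text
cup 0.93 [314. 235.  98.  89.] [588.1 287.5] [602.5 287.3]
cup 0.72 [310. 111. 113. 112.] [523.7 284.6] [523.4 284.9]
cup 0.62 [305.  24. 114.  48.] [473.4 282.3] [465.1 282.4]
[603.7 286.9  32.9] [-180.      0.   -179.99] [ 24.4  34.9  89.6  -0.   55.5 -65.6] 19.262832199538074
```

```bash
python3 -m pendant '{"translation":[[-1.5,0,0],[0,0,1],[0,0,0],[0,0,0.5],[0,0,0],[0,0,0],[0,0,0],[0,0,0]],"roll":[0,0,0,0,0,0,0,0],"hand":[240,240,240,240,240,180,150,150]}' 25
python3 -m pendant '{"translation":[[0,0,0],[0,0,0],[0,0,-25],[0,0,-35],[0,0,-35],[0,0,-35],[0,0,-35],[0,0,-35]],"roll":[0,0,0,0,0,0,0,0],"hand":[130,130,130,120,120,120,120,120]}' 25
python3 cups.py c3; python3 look.py wrist - tiny:52:10:605:287;python3 look.py top - tiny:52:10:608:287
```

```text
time_s: 13.7
ee_pos: [604.9, 286.9, 31.1]
ee_rot: [-180.0, -0.0, -180.0]
force: [-0.7, -0.0, -0.6]
gripper_width: 36.2
gripper_force: 0.0
time_s: 14.37
ee_pos: [604.8, 286.8, 233.1]
ee_rot: [-180.0, -0.0, -180.0]
force: [0.9, 0.0, 0.1]
gripper_width: 48.2
gripper_force: 0.0
cup 0.96 [314. 174.  48.  47.] [602.3 287.1] [603.3 287.3]
cup 0.92 [311. 112.  52.  57.] [524.2 284.8] [524.1 284.7]
cup 0.64 [312.  46.  55.  64.] [452.6 282. ] [452.9 281.1]
cup 0.52 [307.   4.  32.   7.] [408.3 279.9] [406.7 280.2]
[608.  288.3 239. ] [ 179.68    0.72 -179.99] [ 24.4  26.2  73.7  -0.   79.3 -65.6] 48.15564687107244
tiny (154, array([601. , 287.1]), 10.0, array([600.6, 287.1]), np.float64(53.5))
tiny (21, array([605.4, 287. ]), 9.8, array([602.5, 288.1]), np.float64(57.0))
```

```bash
for i in 1 2 3; do python3 -m pendant '{"translation":[[0,0,-3],[0,0,-3],[0,0,-3],[0,0,-3],[0,0,-3],[0,0,-3],[0,0,-3],[0,0,-3]],"roll":[0.1235,0.1235,0.1235,0.1235,0.1235,0.1235,0.1235,0.1235],"hand":[85,85,85,85,85,85,85,85]}' 25 | head -3; done
python3 -m pendant '{"translation":[[0,0,0],[0,0,0],[-7.5,39.9,0],[-7.5,39.9,0],[-7.5,39.9,0],[-7.5,39.9,0],[-7.5,39.9,0],[-7.5,39.9,0]],"roll":[0.0888,0.0888,0,0,0,0,0,0],"hand":[85,85,85,85,85,85,85,85]}' 25
python3 -m pendant '{"translation":[[-7.5,39.9,0],[-7.5,39.9,0],[-7.5,39.9,0],[-7.5,39.9,0],[-7.5,39.9,0],[-7.5,39.9,0],[-7.5,39.9,0],[0,0,0]],"roll":[0,0,0,0,0,0,0,0.1222],"hand":[85,85,85,85,85,85,85,85]}' 25
python3 -m pendant '{"translation":[[0,0,18],[0,0,18],[0,0,18],[0,0,18],[0,0,18],[0,0,18],[0,0,18],[0,0,18]],"roll":[0.1222,0.1222,0.1222,0.1222,0.1222,0.1222,0.1222,0.1222],"hand":[85,85,85,85,85,85,85,85]}' 25
python3 -m pendant '{"translation":[[0,0,0],[0,0,0],[0,0,0],[0,0,0],[0,0,0],[0,0,0],[0,0,0],[0,0,0]],"roll":[0.1222,0,0,0,0,0,0,0],"hand":[85,85,85,85,85,85,85,85]}' 25
python3 look.py wrist - small:50:13.5:509:-231 med:58:17:548:-328
python3 look.py top - small:50:13.5:509:-231 tiny:52:10:606:287
python3 -c "
from workcell import env
s=env.state();print(s['ee_pos'],s['ee_rot'],s['qpos'])"
```

```text
time_s: 15.23
ee_pos: [604.3, 286.6, 252.8]
ee_rot: [-179.7, -0.0, 123.0]
time_s: 15.9
ee_pos: [604.4, 286.6, 276.8]
ee_rot: [-179.8, 0.2, 66.4]
time_s: 16.57
ee_pos: [604.5, 286.6, 300.8]
ee_rot: [179.9, 0.3, 9.8]
time_s: 17.23
ee_pos: [558.6, 45.8, 301.1]
ee_rot: [180.0, 0.2, 0.0]
force: [0.5, -0.5, -0.1]
gripper_width: 60.9
gripper_force: 0.0
time_s: 17.9
ee_pos: [505.3, -238.0, 300.7]
ee_rot: [179.8, 0.3, -7.4]
force: [0.5, 0.9, -0.6]
gripper_width: 61.3
gripper_force: 0.0
time_s: 18.57
ee_pos: [506.3, -231.1, 156.5]
ee_rot: [179.8, 0.2, -63.4]
force: [0.1, 0.1, -1.1]
gripper_width: 60.8
gripper_force: 0.0
time_s: 19.23
ee_pos: [507.8, -231.8, 159.8]
ee_rot: [-180.0, -0.0, -70.0]
force: [0.4, 0.0, 0.5]
gripper_width: 60.5
gripper_force: 0.0
small (435, array([ 506.5, -232.4]), 13.5, array([ 506.6, -233. ]), np.float64(52.2))
med (913, array([ 546.6, -328.5]), 16.9, array([ 546.7, -328.9]), np.float64(60.4))
small (0, array([0, 0]), 0, None, None)
tiny (33, array([606.3, 286.5]), 10.3, array([605.7, 287.2]), np.float64(57.4))
[ 507.75777692 -231.78310179  159.65070738] [-1.79984456e+02 -2.15469036e-02 -6.99939449e+01] [-2.57141403e+01  1.90820119e+01  9.67320530e+01 -4.34934341e-03
  6.41596565e+01  1.34281697e+02]
```

```bash
python3 -m pendant '{"translation":[[0,1,36],[0,0,36],[0,0,36],[0,0,36],[0,0,0],[0,0,0],[0,0,0],[0,0,0]],"roll":[0,0,0,0,0,0,0,0],"hand":[85,85,85,85,85,120,220,240]}' 25
python3 -m pendant '{"translation":[[0,0,0],[0,0,0],[0,0,0],[0,0,0],[0,0,0],[0,0,0],[0,0,0],[0,0,0]],"roll":[0,0,0,0,0,0,0,0],"hand":[240,240,240,240,240,240,240,240]}' 25
python3 -m pendant '{"translation":[[0,0,-20],[0,0,-36],[0,0,-36],[0,0,-36],[0,0,-36],[0,0,-36],[0,0,-36],[0,0,-36]],"roll":[0,0,0,0,0,0,0,0],"hand":[240,240,240,240,240,240,240,240]}' 25
python3 -m pendant '{"translation":[[0,0,0],[0,0,0],[0,0,0],[0,0,0],[0,0,0],[0,0,0],[0,0,0],[0,0,0]],"roll":[-0.1222,-0.1222,-0.1222,-0.1222,-0.1222,-0.1222,-0.1222,-0.1222],"hand":[240,240,240,240,240,240,240,240]}' 25
python3 -m pendant '{"translation":[[0,0,0],[0,0,0],[0,0,0],[0,0,0],[0,0,0],[0,0,0],[0,0,0],[0,0,0]],"roll":[-0.1222,-0.1222,0,0,0,0,0,0],"hand":[240,240,240,240,240,240,240,240]}' 25
```

```text
time_s: 20.0
ee_pos: [508.7, -233.0, 18.0]
ee_rot: [-179.8, -0.2, -70.0]
force: [0.3, 0.1, 0.5]
gripper_width: 43.5
gripper_force: 0.0
time_s: 20.67
ee_pos: [507.7, -232.5, 17.0]
ee_rot: [-179.9, -0.1, -70.0]
force: [-0.8, -0.2, 6.9]
gripper_width: 26.6
gripper_force: 25.0
time_s: 21.33
ee_pos: [506.1, -231.8, 289.4]
ee_rot: [180.0, -0.0, -70.0]
force: [0.7, -0.9, -1.0]
gripper_width: 26.5
gripper_force: 25.0
time_s: 22.0
ee_pos: [506.4, -231.9, 287.3]
ee_rot: [-180.0, 0.0, -13.7]
force: [0.8, -0.7, -1.4]
gripper_width: 26.1
gripper_force: 25.0
time_s: 22.67
ee_pos: [506.7, -232.1, 287.5]
ee_rot: [180.0, 0.0, -0.0]
force: [0.6, -0.1, -0.2]
gripper_width: 26.3
gripper_force: 25.0
```

```bash
python3 -m pendant '{"translation":[[1.6,-39.7,0],[1.6,-39.7,0],[1.6,-39.7,0],[1.6,-39.7,0],[1.6,-39.7,0],[1.6,-39.7,0],[1.6,-39.7,0],[1.6,-39.7,0]],"roll":[0,0,0,0,0,0,0,0],"hand":[240,240,240,240,240,240,240,240]}' 25
python3 -m pendant '{"translation":[[1.6,-39.7,0],[1.6,-39.7,0],[1.6,-39.7,0],[1.6,-39.7,0],[1.6,-39.7,0],[0,0,36],[0,0,36],[0,0,36]],"roll":[0,0,0,0,0,0,0,0],"hand":[240,240,240,240,240,240,240,240]}' 25
python3 -m pendant '{"translation":[[0,0,30],[0,0,30],[0,0,30],[0,0,25],[0,0,15],[0,0,0],[0,0,0],[0,0,0]],"roll":[0,0,0,0,0,0,0,0],"hand":[240,240,240,240,240,240,240,240]}' 25
python3 cups.py c4
python3 - <<'E'
from h import *
s=env.state()["ee_pos"]
p=env.grab_frame("wrist"); P,u,v=world(p)
m=(np.hypot(P[:,1]-s[1],P[:,0]-s[0])<22)&(abs(P[:,1]-s[1])<13)&(P[:,2]>60)&(P[:,2]<105)
h,e=np.histogram(P[m,2],np.arange(60,106,1)); print(e[h.argmax()],h.max())
T=P[m&(abs(P[:,2]-e[h.argmax()]-.5)<2)]; print(T.mean(0),T.min(0),T.max(0))
E
```

```text
time_s: 23.33
ee_pos: [519.2, 87.4, 287.7]
ee_rot: [180.0, -0.0, -0.0]
force: [1.9, -0.4, -0.8]
gripper_width: 26.6
gripper_force: 25.0
time_s: 24.0
ee_pos: [527.5, 285.2, 178.5]
ee_rot: [-180.0, -0.1, 0.1]
force: [0.4, -0.6, -1.8]
gripper_width: 26.4
gripper_force: 25.0
time_s: 24.67
ee_pos: [528.6, 284.5, 50.7]
ee_rot: [-179.9, -0.1, -0.0]
force: [0.4, 0.1, -0.4]
gripper_width: 26.8
gripper_force: 25.0
cup 0.81 [314. 323.  58.  32.] [442.8 284.2] [442.1 284.1]
cup 0.74 [309. 114.  97. 105.] [606.6 287.1] [605.8 287.2]
cup 0.63 [313. 208.  87.  51.] [541.4 284.9] [528.4 284.9]
[528.7 284.6  51.2] [-179.91   -0.18   -0.  ] [ 27.2  28.6  98.8  -0.   52.4 117.2] 26.375935553583325
84 353
[533.94240416 284.59640725  84.18807525] [525.18388306 271.62838227  82.50712226] [540.80325096 297.47198117  86.00199743]
```

```bash
python3 -m pendant '{"translation":[[-0.7,0,10],[0,0,8],[0,0,4],[0,0,1.5],[0,0,0],[0,0,0],[0,0,0],[0,0,0]],"roll":[0,0,0,0,0,0,0,0],"hand":[240,240,240,240,240,240,240,240]}' 25
python3 -m pendant '{"translation":[[0,0,0],[0,0,0],[0,0,0],[0,0,0],[0,0,0],[0,0,-25],[0,0,-35],[0,0,-35]],"roll":[0,0,0,0,0,0,0,0],"hand":[160,120,100,85,85,85,85,85]}' 25
python3 -m pendant '{"translation":[[0,0,-40],[0,0,-40],[0,0,-40],[0,0,-40],[0,0,-20],[0,0,0],[0,0,0],[0,0,0]],"roll":[0,0,0,0,0,0,0,0],"hand":[85,85,85,85,85,85,85,85]}' 25
python3 look.py wrist - tiny:52:10:605:287 small:60:13.5:528:284
python3 look.py top - tiny:52:10:606:287 small:60:13.5:530:284
python3 cups.py c5
```

```text
time_s: 25.48
ee_pos: [526.1, 283.7, 26.8]
ee_rot: [180.0, 0.1, 0.0]
force: [-3.3, -2.2, 7.8]
gripper_width: 26.3
gripper_force: 25.0
time_s: 26.15
ee_pos: [526.0, 283.6, 120.8]
ee_rot: [179.9, 0.2, 0.0]
force: [1.0, 0.2, -0.3]
gripper_width: 60.6
gripper_force: 0.0
time_s: 26.82
ee_pos: [526.2, 283.7, 299.2]
ee_rot: [179.9, 0.2, 0.0]
force: [-0.3, 0.1, 0.2]
gripper_width: 60.7
gripper_force: 0.0
tiny (120, array([602.2, 286.8]), 9.8, array([602.2, 286.6]), np.float64(54.3))
small (214, array([524.7, 283.5]), 13.3, array([524.9, 283.7]), np.float64(62.3))
tiny (12, array([605.8, 281.6]), 6.9, array([605.5, 279.8]), np.float64(52.7))
small (20, array([529.1, 276.2]), 11.1, array([528.4, 274.5]), np.float64(65.6))
cup 0.97 [315. 209.  46.  44.] [455.  282.5] [454.7 282. ]
cup 0.96 [312. 164.  42.  46.] [529.  284.7] [527.  284.4]
cup 0.68 [315. 253.  39.  38.] [379.8 279.3] [381.6 279.7]
cup 0.63 [311. 108.  44.  47.] [605.3 287. ] [604.8 286.5]
cup 0.48 [508. 114.  62.  34.] [596.8   4.2] [598.1   6.4]
[526.3 283.8 299.1] [1.799e+02 1.800e-01 1.000e-02] [ 27.2  18.4  77.4  -0.   84.4 117.2] 60.3592447724635
```

```bash
for i in 1 2; do python3 -m pendant '{"translation":[[1.35,38.2,0],[1.35,38.2,0],[1.35,38.2,0],[1.35,38.2,0],[1.35,38.2,0],[1.35,38.2,0],[1.35,38.2,0],[1.35,38.2,0]],"roll":[0,0,0,0,0,0,0,0],"hand":[85,85,85,85,85,85,85,85]}' 25; done
python3 -m pendant '{"translation":[[0,0,30],[0,0,30],[0,0,30],[0,0,30],[0,0,0],[0,0,0],[0,0,0],[0,0,0]],"roll":[0,0,0,0,0,0,0,0],"hand":[85,85,85,85,85,85,85,85]}' 25
python3 look.py wrist - med:58:17:547:-328
python3 -c "
from workcell import env
s=env.state();print(s['ee_pos'],s['ee_rot'],s['qpos'])"
```

```text
time_s: 27.68
ee_pos: [537.1, -23.4, 300.2]
ee_rot: [-180.0, 0.1, 0.0]
force: [0.3, 0.0, 0.3]
gripper_width: 60.8
gripper_force: 0.0
time_s: 28.35
ee_pos: [548.0, -329.0, 299.9]
ee_rot: [-179.9, 0.1, -0.0]
force: [-0.2, 0.6, 0.7]
gripper_width: 60.9
gripper_force: 0.0
time_s: 29.02
ee_pos: [549.7, -327.9, 183.4]
ee_rot: [179.9, -0.2, 0.0]
force: [0.5, 0.2, -0.1]
gripper_width: 60.8
gripper_force: 0.0
med (611, array([ 546.9, -328.3]), 17.0, array([ 547.6, -328.4]), np.float64(60.1))
[ 549.64941926 -327.78623773  183.41462669] [ 1.79861434e+02 -2.14967492e-01  1.68490023e-02] [-3.18373666e+01  2.51220972e+01  8.35009422e+01 -4.48812716e-03
  7.11212390e+01  5.81474871e+01]
```

```bash
python3 -m pendant '{"translation":[[-1.7,0.4,36],[0,0,36],[0,0,36],[0,0,36],[0,0,19],[0,0,0],[0,0,0],[0,0,0]],"roll":[0,0,0,0,0,0,0,0],"hand":[85,85,85,85,85,85,85,120]}' 30
python3 -m pendant '{"translation":[[0,0,0],[0,0,0],[0,0,0],[0,0,0],[0,0,0],[0,0,0],[0,0,0],[0,0,0]],"roll":[0,0,0,0,0,0,0,0],"hand":[200,230,230,230,230,230,230,230]}' 30
python3 -m pendant '{"translation":[[0,0,-20],[0,0,-37],[0,0,-37],[0,0,-37],[0,0,-37],[0,0,-37],[0,0,-37],[0,0,-37]],"roll":[0,0,0,0,0,0,0,0],"hand":[230,230,230,230,230,230,230,230]}' 30
```

```text
time_s: 29.73
ee_pos: [548.6, -328.7, 20.5]
ee_rot: [179.8, -0.2, 0.0]
force: [-0.3, -0.0, 0.1]
gripper_width: 56.8
gripper_force: 0.0
time_s: 30.4
ee_pos: [547.5, -328.1, 19.3]
ee_rot: [179.9, -0.1, 0.0]
force: [-0.3, -1.0, 5.5]
gripper_width: 33.5
gripper_force: 30.0
time_s: 31.07
ee_pos: [546.1, -327.1, 298.2]
ee_rot: [-180.0, 0.1, 0.0]
force: [0.7, -0.3, -1.1]
gripper_width: 33.4
gripper_force: 30.0
```

```bash
for i in 1 2; do python3 -m pendant '{"translation":[[-5.6,-38.1,0],[-5.6,-38.1,0],[-5.6,-38.1,0],[-5.6,-38.1,0],[-5.6,-38.1,0],[-5.6,-38.1,0],[-5.6,-38.1,0],[-5.6,-38.1,0]],"roll":[0,0,0,0,0,0,0,0],"hand":[230,230,230,230,230,230,230,230]}' 30; done
python3 -m pendant '{"translation":[[0,0,35],[0,0,35],[0,0,35],[0,0,35],[0,0,35],[0,0,35],[0,0,30],[0,0,0]],"roll":[0,0,0,0,0,0,0,0],"hand":[230,230,230,230,230,230,230,230]}' 30
python3 -m pendant '{"translation":[[0,0,0],[0,0,0],[0,0,0],[0,0,0],[0,0,0],[0,0,0],[0,0,0],[0,0,0]],"roll":[0,0,0,0,0,0,0,0],"hand":[230,230,230,230,230,230,230,230]}' 30
python3 cups.py c6
```

```text
time_s: 31.73
ee_pos: [500.8, -21.0, 296.4]
ee_rot: [-180.0, 0.1, -0.0]
force: [0.5, 1.3, -1.4]
gripper_width: 33.5
gripper_force: 30.0
time_s: 32.4
ee_pos: [456.0, 283.6, 296.4]
ee_rot: [180.0, 0.1, 0.0]
force: [0.9, -0.6, -2.3]
gripper_width: 33.7
gripper_force: 30.0
time_s: 33.07
ee_pos: [452.4, 279.2, 51.0]
ee_rot: [179.6, 0.7, 0.0]
force: [-1.5, -0.9, -1.9]
gripper_width: 33.5
gripper_force: 30.0
time_s: 33.73
ee_pos: [457.2, 282.0, 57.3]
ee_rot: [-180.0, -0.0, 0.0]
force: [0.8, 0.9, -2.0]
gripper_width: 33.7
gripper_force: 30.0
cup 0.82 [305.  26. 107.  52.] [587.9 287.2] [599. 287.]
cup 0.76 [309. 124.  92. 102.] [529.6 284.8] [527.4 284.8]
cup 0.75 [314. 208.  90.  57.] [470.1 282.5] [457.9 282.1]
cup 0.71 [311. 135.  45.  54.] [520.8 284.1] [520.4 283.9]
cup 0.67 [314. 323.  71.  29.] [366.3 280.9] [370.3 281.2]
[457.1 282.   57. ] [ 1.8e+02 -1.0e-02  1.0e-02] [ 30.4  23.5 107.   -0.   49.5 120.4] 33.327686246344726
```

```bash
python3 -m pendant '{"translation":[[0,0,10],[0,0,8],[0,0,5],[0,0,3],[0,0,1],[0,0,0],[0,0,0],[0,0,0]],"roll":[0,0,0,0,0,0,0,0],"hand":[230,230,230,230,230,230,230,230]}' 30
python3 -m pendant '{"translation":[[0,0,0],[0,0,0],[0,0,0.4],[0,0,0],[0,0,0],[0,0,0],[0,0,0],[0,0,0]],"roll":[0,0,0,0,0,0,0,0],"hand":[230,230,230,230,230,190,130,100]}' 30
python3 -m pendant '{"translation":[[0,0,0],[0,0,0],[0,0,0],[0,0,-20],[0,0,-36],[0,0,-36],[0,0,-36],[0,0,-36]],"roll":[0,0,0,0,0,0,0,0],"hand":[85,85,85,85,85,85,85,85]}' 30
python3 -m pendant '{"translation":[[0,0,-36],[0,0,-36],[0,0,-30],[0,0,0],[0,0,0],[0,0,0],[0,0,0],[0,0,0]],"roll":[0,0,0,0,0,0,0,0],"hand":[85,85,85,85,85,85,60,30]}' 30
python3 look.py wrist - tiny:52:10:604:287 small:60:13.5:526:284 med:68:17:456:282 large:66:21:599:21
python3 cups.py c7
```

```text
time_s: 34.5
ee_pos: [457.4, 282.1, 29.9]
ee_rot: [-180.0, -0.0, 0.0]
force: [-0.5, 0.6, -1.5]
gripper_width: 33.4
gripper_force: 30.0
time_s: 35.17
ee_pos: [457.4, 282.1, 29.8]
ee_rot: [-180.0, -0.0, 0.0]
force: [-0.6, -0.1, -0.0]
gripper_width: 44.0
gripper_force: 0.0
time_s: 35.83
ee_pos: [456.8, 281.8, 195.3]
ee_rot: [180.0, 0.0, 0.0]
force: [0.3, -0.1, -0.6]
gripper_width: 60.9
gripper_force: 0.0
time_s: 36.5
ee_pos: [456.5, 281.6, 293.8]
ee_rot: [179.9, 0.2, 0.0]
force: [0.7, 0.6, -0.2]
gripper_width: 71.0
gripper_force: 0.0
tiny (157, array([601.7, 287. ]), 9.9, array([601.9, 286.9]), np.float64(55.1))
small (231, array([524.4, 283.6]), 13.4, array([524.4, 283.7]), np.float64(61.9))
med (348, array([456.8, 281.9]), 16.8, array([457.1, 281.9]), np.float64(70.5))
large (852, array([596.9,  22. ]), 21.4, array([597.1,  23.1]), np.float64(68.9))
cup 0.97 [311. 114.  42.  51.] [527.5 284.4] [526.4 284.7]
cup 0.82 [314. 214.  41.  39.] [379.8 280. ] [380.  279.9]
cup 0.73 [313. 164.  44.  45.] [459.5 282.7] [455.9 282.6]
cup 0.7 [308.  54.  51.  53.] [605.  287.5] [605.  287.9]
[456.9 281.8 294.5] [1.7994e+02 9.0000e-02 0.0000e+00] [ 30.4  12.6  86.1  -0.   81.5 120.4] 79.80295900582894
```

```bash
python3 -m pendant '{"translation":[[17.7,32.5,0],[17.7,32.5,0],[17.7,32.5,0],[17.7,32.5,0],[17.7,32.5,0],[17.7,32.5,0],[17.7,32.5,0],[17.7,32.5,0]],"roll":[0,0,0,0,0,0,0,0],"hand":[30,30,30,30,30,30,30,30]}' 40
python3 -m pendant '{"translation":[[0,0,30],[0,0,30],[0,0,30],[0,0,30],[0,0,0],[0,0,0],[0,0,0],[0,0,0]],"roll":[0,0,0,0,0,0,0,0],"hand":[30,30,30,30,30,30,30,30]}' 40
python3 look.py wrist - large:66:21:598:22
python3 -c "
from workcell import env
s=env.state();print(s['ee_pos'],s['ee_rot'],s['qpos'],s['gripper_width'])"
```

```text
time_s: 37.32
ee_pos: [599.3, 20.2, 295.1]
ee_rot: [180.0, 0.0, -0.0]
force: [-0.4, 0.5, -0.3]
gripper_width: 80.3
gripper_force: 0.0
time_s: 37.98
ee_pos: [600.3, 22.2, 178.0]
ee_rot: [-180.0, -0.3, 0.0]
force: [-0.4, 1.0, 0.1]
gripper_width: 80.4
gripper_force: 0.0
large (994, array([597.2,  21.4]), 21.0, array([597.7,  21.7]), np.float64(68.0))
[600.12456678  22.14804628 177.9308184 ] [ 1.79999874e+02 -2.56898012e-01  1.53843862e-02] [ 1.01890879e+00  2.18310833e+01  8.96373982e+01 -4.97886983e-03
  6.82746622e+01  9.10053573e+01] 80.48474159810513
```

```bash
python3 -m pendant '{"translation":[[-1.8,0.5,35],[0,0,35],[0,0,35],[0,0,33],[0,0,15],[0,0,0],[0,0,0],[0,0,0]],"roll":[0,0,0,0,0,0,0,0],"hand":[30,30,30,30,30,30,60,90]}' 40
python3 -m pendant '{"translation":[[0,0,0],[0,0,0],[0,0,0],[0,0,0],[0,0,0],[0,0,0],[0,0,0],[0,0,0]],"roll":[0,0,0,0,0,0,0,0],"hand":[140,200,220,220,220,220,220,220]}' 40
python3 -m pendant '{"translation":[[0,0,0],[0,0,0],[0,0,-20],[0,0,-30],[0,0,-35],[0,0,-35],[0,0,-35],[0,0,-35]],"roll":[0,0,0,0,0,0,0,0],"hand":[220,220,220,220,220,220,220,220]}' 40
```

```text
time_s: 38.7
ee_pos: [598.9, 21.6, 24.8]
ee_rot: [-180.0, -0.3, 0.0]
force: [0.2, -0.0, 0.7]
gripper_width: 70.0
gripper_force: 0.0
time_s: 39.37
ee_pos: [597.3, 21.5, 23.3]
ee_rot: [180.0, -0.1, 0.0]
force: [-0.1, 0.7, 6.1]
gripper_width: 41.4
gripper_force: 40.0
time_s: 40.03
ee_pos: [596.0, 21.4, 213.2]
ee_rot: [180.0, 0.1, 0.0]
force: [1.3, 0.5, -2.9]
gripper_width: 41.6
gripper_force: 40.0
```

```bash
python3 -m pendant '{"translation":[[-23.9,-28.7,0],[-23.9,-28.7,0],[-23.9,-28.7,0],[-23.9,-28.7,0],[-23.9,-28.7,0],[-23.9,-28.7,0],[-23.9,-28.7,0],[-23.9,-28.7,0]],"roll":[0,0,0,0,0,0,0,0],"hand":[220,220,220,220,220,220,220,220]}' 40
python3 -m pendant '{"translation":[[-23.9,-28.7,0],[0,0,20],[0,0,30],[0,0,30],[0,0,30],[0,0,25],[0,0,15],[0,0,0]],"roll":[0,0,0,0,0,0,0,0],"hand":[220,220,220,220,220,220,220,220]}' 40
python3 -m pendant '{"translation":[[0,0,0],[0,0,0],[0,0,0],[0,0,0],[0,0,0],[0,0,0],[0,0,0],[0,0,0]],"roll":[0,0,0,0,0,0,0,0],"hand":[220,220,220,220,220,220,220,220]}' 40
python3 cups.py c8
```

```text
time_s: 40.7
ee_pos: [403.8, 251.8, 211.7]
ee_rot: [179.9, 0.1, -0.0]
force: [-0.6, -0.0, -2.8]
gripper_width: 41.2
gripper_force: 40.0
time_s: 41.37
ee_pos: [378.9, 277.8, 58.8]
ee_rot: [179.7, 0.4, 0.0]
force: [0.2, -0.4, -2.9]
gripper_width: 41.8
gripper_force: 40.0
time_s: 42.03
ee_pos: [381.9, 279.8, 62.7]
ee_rot: [-180.0, -0.0, 0.0]
force: [-0.4, 0.2, -3.1]
gripper_width: 41.7
gripper_force: 40.0
cup 0.93 [311. 117.  98.  97.] [456.2 281.5] [455.8 281.9]
cup 0.68 [312. 208.  85.  59.] [395.  279.2] [383.8 279.5]
cup 0.56 [306.  30. 101.  60.] [511.1 284.9] [522.2 284.6]
[381.8 279.8  62.6] [ 1.8e+02 -1.0e-02  1.0e-02] [ 34.8  18.4 114.8  -0.   46.8 124.8] 41.41701406958814
```

Lower 29 mm, release, and look.

```bash
python3 -m pendant '{"translation":[[0,0,10],[0,0,8],[0,0,6],[0,0,3],[0,0,1.5],[0,0,0],[0,0,0],[0,0,0]],"roll":[0,0,0,0,0,0,0,0],"hand":[220,220,220,220,220,220,220,220]}' 40
python3 -m pendant '{"translation":[[0,0,0],[0,0,0],[0,0,0.6],[0,0,0],[0,0,0],[0,0,0],[0,0,0],[0,0,0]],"roll":[0,0,0,0,0,0,0,0],"hand":[220,220,220,220,220,170,120,90]}' 40
python3 -m pendant '{"translation":[[0,0,0],[0,0,0],[0,0,0],[0,0,-20],[0,0,-36],[0,0,-36],[0,0,-36],[0,0,-36]],"roll":[0,0,0,0,0,0,0,0],"hand":[60,60,60,60,60,60,60,60]}' 40
python3 -m pendant '{"translation":[[-20,0,-30],[-20,0,-30],[-20,0,-30],[0,0,-5],[0,0,0],[0,0,0],[0,0,0],[0,0,0]],"roll":[0,0,0,0,0,0,0,0],"hand":[60,60,60,60,60,60,60,60]}' 40
python3 look.py wrist f1 tiny:52:10:604:287 small:60:13.5:526:284 med:68:17:456:282 large:76:21:381:280
python3 look.py top f2 tiny:52:10:606:287 small:60:13.5:530:284 med:68:17:459:282 large:76:21:383:280
python3 -c "
import cv2
a=cv2.imread('pics/f1.png');cv2.imwrite('pics/f1c.png',cv2.resize(a[0:300,170:470],(600,600)))"
```

```text
time_s: 42.8
ee_pos: [382.1, 280.0, 34.2]
ee_rot: [-180.0, -0.0, 0.0]
force: [0.1, -0.4, -2.4]
gripper_width: 41.5
gripper_force: 40.0
time_s: 43.47
ee_pos: [382.2, 280.0, 33.7]
ee_rot: [-180.0, -0.0, 0.0]
force: [0.5, 0.6, 0.3]
gripper_width: 51.9
gripper_force: 0.0
time_s: 44.13
ee_pos: [381.5, 279.6, 199.2]
ee_rot: [180.0, -0.0, 0.0]
force: [0.2, 0.9, -1.2]
gripper_width: 69.9
gripper_force: 0.0
time_s: 44.8
ee_pos: [321.8, 279.3, 290.6]
ee_rot: [179.9, 0.2, -0.0]
force: [-0.8, 1.1, 0.6]
gripper_width: 69.8
gripper_force: 0.0
tiny (0, array([0, 0]), 0, None, None)
small (134, array([518.6, 283.2]), 12.1, array([515. , 283.8]), np.float64(61.7))
med (471, array([456.2, 281.8]), 16.9, array([456.5, 282. ]), np.float64(70.9))
large (614, array([381.5, 279.9]), 20.8, array([381.7, 279.7]), np.float64(78.1))
tiny (34, array([606.3, 286.4]), 10.2, array([606.5, 286.6]), np.float64(55.9))
small (56, array([528.1, 283.5]), 13.6, array([528.3, 283.5]), np.float64(64.7))
med (85, array([460.4, 282.1]), 17.1, array([460.5, 282. ]), np.float64(73.6))
large (134, array([385.8, 279.9]), 21.6, array([385.7, 279.9]), np.float64(81.5))
```

View pics/f1c.png

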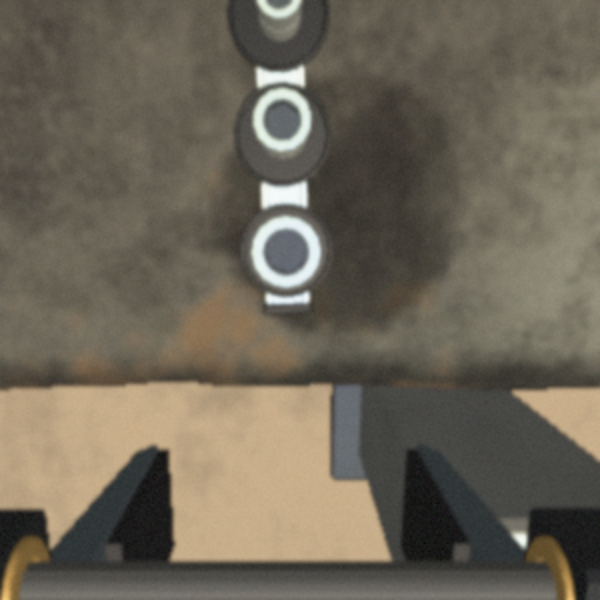

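The cups hold tiny, small, medium and large in order from the eye. All four stand upright at the expected heights, each within about 3 mm of its cup's centre, and the gripper is clear.

```bash
python3 -c "
from workcell import env
print(env.job_done())"
```

```text
the job is handed in; nothing more can be done
None
```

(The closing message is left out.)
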